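Open the push-and-turn safety jar and put the used cell in

ROBOT

A 6-joint arm with a two-finger parallel gripper is mounted at the origin on the work surface. World frame = base frame: x ahead of the robot, y to its left, z up, the work surface at z = 0. Lengths are in m, angles in rad, forces in N, time in s.
With the tool pointing down it reaches from about 0.25 to 0.725 m from the base axis. Payload 4 kg.
Tool frame: the origin (TCP) lies midway between the tips of the shut fingers; the grasp point (between the pads) lies bot.pinch_z behind it (bot.pinch_z is the distance from the TCP to the grasp point, in m); z points along the fingers, y is the line along which they close (so a half turn about z gives the same grasp; the last joint's range is limited). The gripper opens to 85 mm and grips with 20 to 120 N. Pads are 22 mm wide; open, the fingers measure 114 mm over their backs; the gripper's body (76 mm by 85 mm) begins 54 mm behind the grasp point. The pads swing forward as they close: fully open they stand 13 mm farther back than shut.
Start: joints at [1.154, 0.241, 0.005, 1.335, 0, 1.571], TCP at [0.202, 0.457, 0.231] pointing down, gripper open.
Joint ranges: [-2.72, 2.72], [-1.05, 1.87], [-1.09, 1.28], [-1.99, 2.15], [-1.42, 1.44], [-3.14, 3.14]. Speed limits (rad/s): [2.79, 2.79, 3.14, 3.14, 3.14, 3.14].

INTERFACE

Orientations are given as a unit quaternion [x, y, z, w].
In Python, from workcell import bot, cams gives the robot as it stands (bot), with the cameras (cams).
- The arm moves only by the tool jog_arm, called after "Emit:" as name(argument=value, ...) on one line, values as JSON. Schema: {"type":"object","properties":{"rows":{"type":"object","properties":{"deltas":{"type":"array","items":{"type":"array","items":{"type":"number"},"minItems":7,"maxItems":7},"minItems":1,"maxItems":10}},"additionalProperties":false,"required":["deltas"]},"only":{"type":"string"},"quiet":{"type":"boolean"},"lines":{"type":"string"}},"required":["rows"],"additionalProperties":false}. rows is an object whose key "deltas" holds a list of rows, 1 to 10 of them, each of 7 numbers: a rotation vector rx, ry, rz in units of 0.1 rad, then dx, dy, dz in units of 50 mm, then the finger opening in m; each row is the pose to reach, as a shift and turn from the pose commanded when the call began, along the tool's axes at that moment; what a row does not reach only later rows make up. A row lasts 1/8 s, in which the tool goes at most 0.0625 m and 0.188 rad, less where a joint would pass 70% of its speed; a pose out of reach is approached as far as the arm can. The fingers move at their own pace and stop on an object; the grip force is fixed at half the most. Time passes only in rows, so rows that do not move let the fingers close. The tool returns the time, the measured TCP pose, the force, the opening and the grip force at its end. only (a regular expression) keeps the lines of the reply that match it, lines (a string "A,B") keeps lines A to B, and quiet returns only ok. Input that does not fit is refused with a message, and nothing moves.
- bot.get_obs(): the state, without advancing time (a new reading comes with each control period).
- cams.camera(name): name is "scene" or "top"; returns the picture (420x560x3 uint8, red, green, blue); there is no depth.
- cams.calibration(name): a dict with "mtx" (3x3 intrinsics, pixels), "R" (3x3) and "t" (3): a world point X has camera coordinates R X + t. Camera axes: x right, y down, z forward; pixel columns grow to the right and rows downward; lengths in m; the calibration is good to about 2 mm. A picture is of the moment at which its call begins. calibration takes no time and is no camera call.
- bot.job_done(): hands the job in; it is judged then, once.
The state is a dict: "clock": time; "joint_pos": joint angles; "joint_vel": joint speeds; "tau": joint torques, N m; "eef_pos": TCP position; "tool_rot": TCP orientation; "ft_force": force on the tool from outside, world axes, zero at the start; "ft_torque": the same for the moment, N m; "grip_width": finger opening in m; "grasp_force": force on a finger pad.
Only numpy, scipy, OpenCV 4.12 (cv2) and the standard library are available. Lean on these libraries where they do the work, as an engineer would, in place of code of your own. Each camera call takes 0.05 s, during which the arm holds its last target. There are 200 camera calls.

TASK

Open the child-safe jar by pressing its cap firmly down and turning it anticlockwise, lift the cap off and lay it, bar side up, flat in the lower front tray of the organiser. Then lower the used torch cell that stands on the cupboard top into the jar and let it go, and leave the jar open. Do not shift the comb, the betel box, the glass vase or the flashlight.

Things in the scene. Friction and masses are not known exactly. Their poses are not given: they have to be found in the camera images.
- jar: White plastic wide-mouth safety jar, 76 mm across, 90 mm high to its rim, stuck fast to the cupboard top on a black rubber foot (100 mm across, look only), so it never moves. Origin: centre of its underside on the cupboard top, z up. Round mouth 42 mm across inside; inner floor 6 mm above the origin. A springy black ring round the neck pushes the cap up.
- jar_mouth (a point): Centre of the jar's open mouth, level with its rim, 90 mm above the cupboard top.
- cap: Grey plastic round ribbed cap, 67 mm across, about 70 g, at the start locked on the jar. Origin: centre of the skirt's lower edge (70 mm above the cupboard top while locked); z up through the top. Locked, it turns some 3 degrees either way and cannot be lifted. About 1.5 mm side play.
- cap_top (a point): Centre of the cap's flat top disc, 32.5 mm above the cap's origin. A spring holds the cap up (7 N locked, 1.2 N more per mm). Press it down over 5 mm (about 13 N; it bottoms at 7.5 mm, 16 N) and, kept down, turn it anticlockwise from above (rising yaw). From 34 to 69 degrees (a stop ends it; 51 is the middle) it is free and lifts straight off.
- cap_bar (a point): Centre of the top of the finger bar that stands on the cap's disc: 50 mm long (along the cap's x), 16 mm wide (y), 20 mm high; its top is 52.5 mm above the cap's origin. Closed fingers can hold it and rest their tips on the disc.
- cell: Used cylindrical torch cell, steel-dark with a brass band near its top, 14.5 mm across, 49 mm long, about 24 g, standing upright on the cupboard top. Origin: centre of its lower end, z along it.
- cell_center (a point): Middle of the cell's length, 24.5 mm from its lower end.
- organiser: White plastic two-tier organiser, fixed. Origin: centre of the underside of its lower, front tray; x points to the back, y to its left. Lower tray: outside 130 (x) by 220 mm (y), walls 4 mm thick and 28 mm high, floor 4 mm thick. The upper tray stands behind it, x from +67 to +167 mm, its rim 80 mm high, contents up to 81 mm.
- tray (a point): Centre of the lower tray's floor, upper face (4 mm above the cupboard top).
- comb: Bystander: wooden comb lying flat, 150 by 35 by 8 mm. Origin under its centre.
- betel_box: Bystander: closed steel betel box, 104 by 134 by 45 mm. Origin under its centre.
- vase: Bystander: small glass vase, 56 mm across, 85 mm high. Origin under its centre.
- flashlight: Bystander: red plastic flashlight lying along its x, 155 mm long, 48 mm high. Origin under it.

How it is judged:
By the outcome, as a careful person would: the job done as asked, in the order asked, and still so for the second after the job is handed in, with the robot touching nothing.
It also fails if it takes over 54 s, if anything falls off the work surface, if the arm or the gripper's body presses on something with over 40 N, if the wrist force passes 120 N, or if a joint passes its speed limit or range.

## Working session

There is one attempt and no reset: what is moved stays moved. The work goes in short steps, Python scripts to look and compute and a tool call to move; the robot and the scene stay as the last step left them, time stands still between calls to the robot, and variables do not carry over. Pictures are saved under pics/ and viewed, at most 10 in all, crops included, and the job is handed in when it is done.

```bash
ls; mkdir -p pics
```

Run:
```python
from workcell import bot, cams
import cv2,numpy as np
for n in("scene","top"):
    im=cams.camera(n); cv2.imwrite(f"pics/{n}0.png",cv2.resize(im[:,:,::-1],(800,600),interpolation=cv2.INTER_CUBIC))
    np.save(f"pics/{n}0.npy",im)
    c=cams.calibration(n);print(n,c["mtx"].round(1).tolist(),(-c["R"].T@c["t"]).round(3),c["R"].round(3).tolist())
o=bot.get_obs();print(o["clock"],o["eef_pos"],o["tool_rot"],o["grip_width"],bot.pinch_z)
```

```text
pics
workcell.py
scene [[453.4, 0.0, 274.3], [0.0, 453.4, 213.8], [0.0, 0.0, 1.0]] [1.166 0.322 0.649] [[-0.556, 0.831, 0.005], [0.517, 0.351, -0.781], [-0.651, -0.431, -0.625]]
top [[498.5, 0.0, 287.0], [0.0, 498.5, 204.7], [0.0, 0.0, 1.0]] [ 0.427 -0.059  1.155] [[0.02, -1.0, -0.012], [-0.985, -0.018, -0.169], [0.169, 0.015, -0.986]]
0.1 [0.20218964 0.45666808 0.23050004] [ 2.06896563e-01  9.78362367e-01 -9.22986835e-04 -1.98990828e-04] 0.08541483973562611 0.0187
```

View pics/scene0.png

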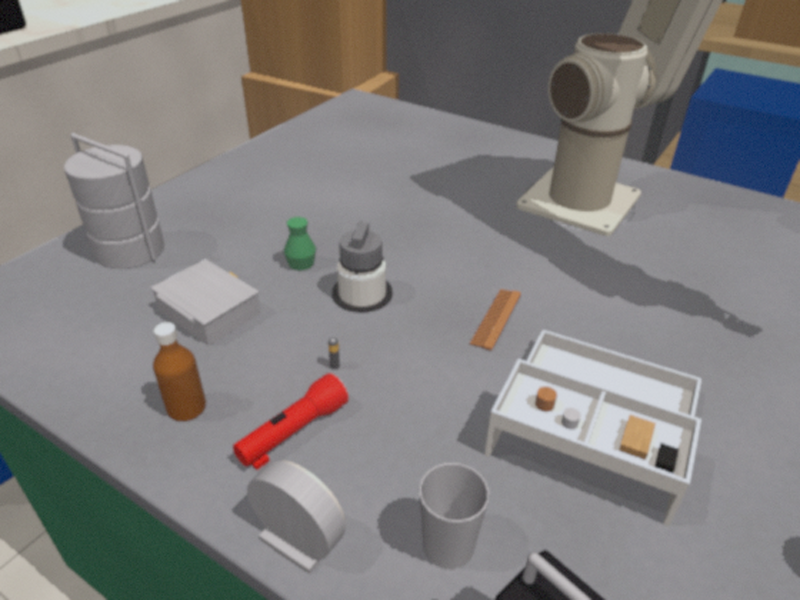

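View pics/top0.png

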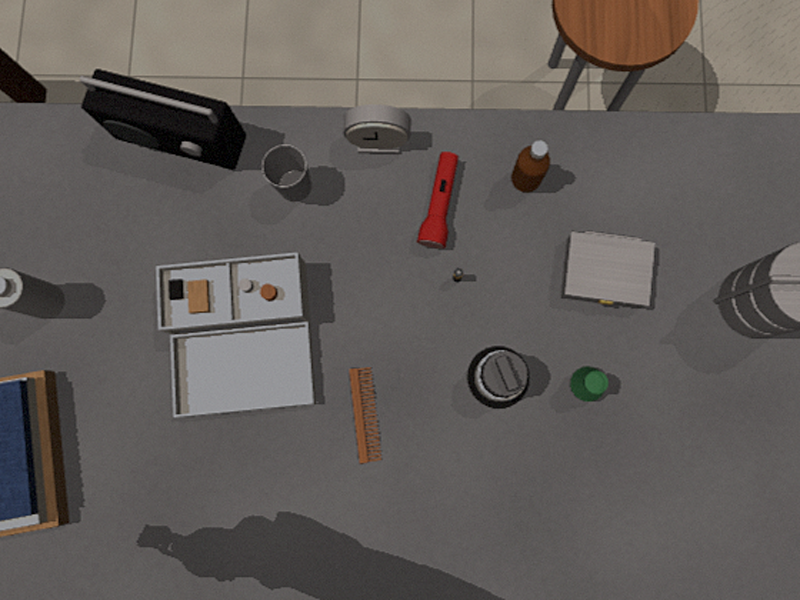

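The scene view shows the jar (361,265), cell (334,353), flashlight (292,418) and organiser (600,410). The top view shows the cap and bar at (508,375), cell (458,275), lower tray (242,370), comb (365,415) and vase (590,383). I'll make an enlarged mosaic of both views.

Run:
```python
import cv2,numpy as np
A=np.load("pics/scene0.npy");B=np.load("pics/top0.npy")
def cr(im,u,v):return cv2.resize(im[v:v+60,u:u+80,::-1],(400,300),interpolation=cv2.INTER_CUBIC)
m=np.vstack([np.hstack([cr(B,315,232),cr(B,282,165)]),np.hstack([cr(A,213,150),cr(A,195,222)])])
cv2.imwrite("pics/mos.png",cv2.convertScaleAbs(m,alpha=1.6,beta=0))
```

```text
(no output)
```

View pics/mos.png

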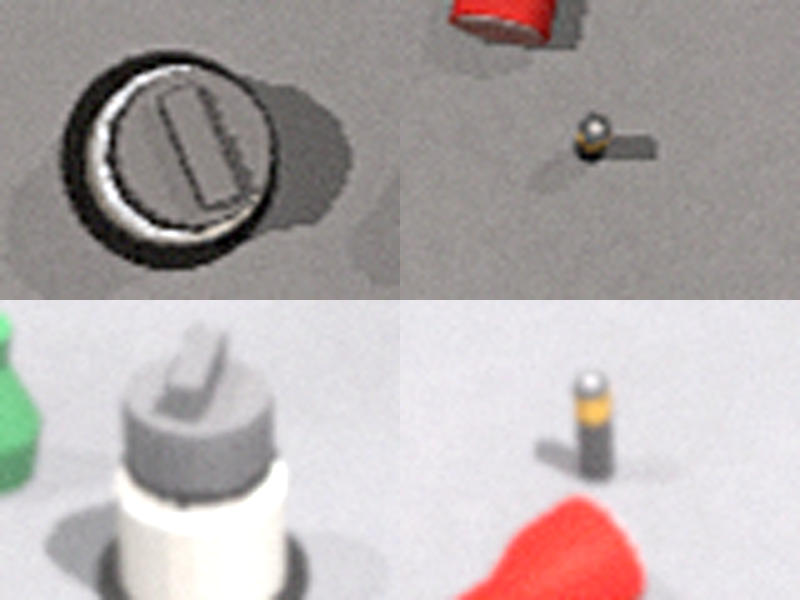

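The mosaic shows the bar top centre at about (200,147) in the top view and (199,357) in the scene view. The cell top is at about (594,128) and (591,382). Next I triangulate.

Create h.py:
```python
import numpy as np,cv2
from workcell import bot, cams
C={n:cams.calibration(n) for n in("scene","top")}
P={n:c["mtx"]@np.c_[c["R"],c["t"]] for n,c in C.items()}
def tri(a,b):
    X=cv2.triangulatePoints(P["top"],P["scene"],np.array(a,float),np.array(b,float))[:,0];X=X[:3]/X[3]
    e=[np.round((lambda p:p[:2]/p[2])(P[n]@np.r_[X,1])-q,1) for n,q in(("top",a),("scene",b))];return X.round(4),e
def onz(n,p,z):
    c=C[n];d=c["R"].T@np.linalg.inv(c["mtx"])@[p[0],p[1],1];o=-c["R"].T@c["t"];return (o+d*(z-o[2])/d[2]).round(4)
```

Run:
```python
from h import *
def T(x,y,u,v):return np.array([u+x/5-.4,v+y/5-.4])
print("bar",tri(T(200,147,315,232),T(199,57,213,150)), onz("top",T(200,147,315,232),.1225))
print("disc",tri(T(192,149,315,232),T(197,93,213,150)),onz("top",T(192,149,315,232),.1025))
print("cell",tri(T(194,128,282,165),T(191,82,195,222)),onz("top",T(194,128,282,165),.049),onz("scene",T(196,171,195,222),0))
a=onz("top",T(176,88,315,232),.1225);b=onz("top",T(224,206,315,232),.1225);d=a-b
print("bar yaw",np.degrees(np.arctan2(d[1],d[0])),np.linalg.norm(d))
for p,q in(((314,405),(543,335)),((174,417),(699,379))):print("tray",tri(np.array(p)*.7,np.array(q)*.7))
for p in((314,405),(174,417),(306,324),(170,335)):print(onz("top",np.array(p)*.7,.028))
for n,p in(("comb0",(359,462)),("comb1",(360,368)),("combr",(381,460)),("vase",(590,383)),):print(n,onz("top",np.array(p)*.7,.08 if n=="vase" else .008))
print("flash",onz("top",np.array((432,232))*.7,.024))
o=bot.get_obs();from scipy.spatial.transform import Rotation as R
print(R.from_quat(o["tool_rot"]).as_matrix().round(4))
```

Add to h.py:
```python
from scipy.spatial.transform import Rotation as R
def plan(x,y,z,yyaw):
    o=bot.get_obs();M=R.from_quat(o["tool_rot"]);a=np.radians(yyaw)
    Y=np.array([np.cos(a),np.sin(a),0]);Z=np.array([0,0,-1.]);T=R.from_matrix(np.c_[np.cross(Y,Z),Y,Z])
    print("t",round(o["clock"],2),"rot",(M.inv()*T).as_rotvec().round(4),"d",M.inv().apply(np.array([x,y,z])-o["eef_pos"]).round(4),"F",o["ft_force"].round(1),"w",round(o["grip_width"],4),"q",o["joint_pos"].round(2))
```

```bash
python3 -c "
from h import *
plan(.4885,-.184,.20,-67.8)"
```

```text
t 0.1 rot [-9.0000e-04  2.2000e-03  2.3373e+00] d [-0.5212 -0.4699  0.0314] F [-0.4 -0.3  0. ] w 0.0854 q [1.15 0.24 0.   1.34 0.   1.57]
```

Careful with the scale: shifts go in units of 50 mm and turns go in units of 0.1 rad. That gives: -0.521 m is -10.42, -0.47 m is -9.4, 2.337 rad is 23.37.

Emit:
jog_arm(rows={"deltas": [[0,0.02,23.37,-10.42,-9.4,0.62,0.05],[0,0.02,23.37,-10.42,-9.4,0.62,0.05],[0,0.02,23.37,-10.42,-9.4,0.62,0.05],[0,0.02,23.37,-10.42,-9.4,0.62,0.05],[0,0.02,23.37,-10.42,-9.4,0.62,0.05],[0,0.02,23.37,-10.42,-9.4,0.62,0.05],[0,0.02,23.37,-10.42,-9.4,0.62,0.05],[0,0.02,23.37,-10.42,-9.4,0.62,0.05]]})

```text
clock: 1.1
eef_pos: [0.4064, -0.0009, 0.2091]
tool_rot: [0.82, 0.572, 0.0, -0.001]
ft_force: [0.4, 0.5, 0.4]
grip_width: 0.0499
grasp_force: 0.0
```

```bash
python3 -c "
from h import *
plan(.4885,-.184,.20,-67.8)"
```

```text
t 1.1 rot [-0.0011 -0.0009  0.831 ] d [-0.1435  0.1402  0.0088] F [0.4 0.5 0.4] w 0.0499 q [-0.    0.07 -0.26  1.24  0.    1.92]
```

Emit:
jog_arm(rows={"deltas": [[-0.01,-0.01,8.31,-2.87,2.8,0.18,0.05],[-0.01,-0.01,8.31,-2.87,2.8,0.18,0.05],[-0.01,-0.01,8.31,-2.87,2.8,0.18,0.05],[-0.01,-0.01,8.31,-2.87,2.8,0.18,0.05],[-0.01,-0.01,8.31,-2.87,2.8,0.18,0.05],[-0.01,-0.01,8.31,-2.87,2.8,0.18,0.05],[-0.01,-0.01,8.31,-2.87,2.8,0.18,0.05]]})

```text
clock: 1.98
eef_pos: [0.4889, -0.1811, 0.1998]
tool_rot: [0.981, 0.196, -0.0, -0.0]
ft_force: [-0.2, -0.2, -0.0]
grip_width: 0.05
grasp_force: 0.0
```

```bash
python3 -c "
from h import *
plan(.4885,-.184,.106,-67.8)"
```

```text
t 1.98 rot [-0.0003  0.0009  0.0078] d [-0.0014  0.0026  0.0938] F [-0.2 -0.2 -0. ] w 0.05 q [-0.35  0.3   0.    1.27 -0.    2.39]
```

Emit:
jog_arm(rows={"deltas": [[0,0,0.08,-0.028,0.052,1.2,0.05],[0,0,0.08,-0.028,0.052,1.88,0.05],[0,0,0.08,-0.028,0.052,1.88,0.05],[0,0,0.08,-0.028,0.052,1.88,0.05]]})

```text
clock: 2.48
eef_pos: [0.4898, -0.1844, 0.1075]
tool_rot: [0.981, 0.192, 0.001, 0.001]
ft_force: [-0.6, 1.1, -0.2]
grip_width: 0.0499
grasp_force: 0.0
```

Run:
```python
from h import *
plan(.4885,-.184,.1045,-67.8)
A=cams.camera("scene");B=cams.camera("top")
m=np.hstack([cv2.resize(B[222:302,305:385,::-1],(400,400)),cv2.resize(A[120:220,203:303,::-1],(400,400))])
cv2.imwrite("pics/g1.png",cv2.convertScaleAbs(m,alpha=1.4))
```

```text
t 2.48 rot [ 0.0016 -0.0011 -0.0007] d [-0.0011 -0.0009  0.003 ] F [-0.6  1.1 -0.2] w 0.0499 q [-0.36  0.37 -0.15  1.05 -0.    2.4 ]
```

View pics/g1.png

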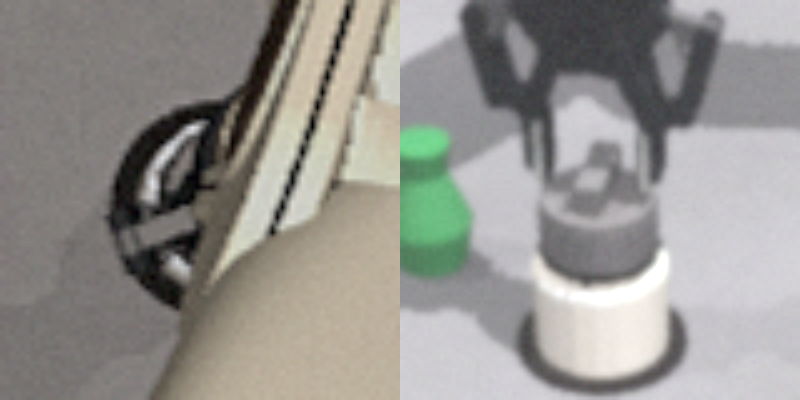

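The fingers straddle the bar: in the scene panel the bar is at (597,175) with fingers at 540 and 652. I close on it now.

Emit:
jog_arm(rows={"deltas": [[0,0,0,-0.02,0,0.06,0.05],[0,0,0,-0.02,0,0.06,0],[0,0,0,-0.02,0,0.06,0],[0,0,0,-0.02,0,0.06,0],[0,0,0,-0.02,0,0.06,0]]})

```text
clock: 3.2
eef_pos: [0.4879, -0.1845, 0.1035]
tool_rot: [0.981, 0.192, -0.0, -0.0]
ft_force: [-1.7, 1.7, 5.4]
grip_width: 0.0146
grasp_force: 60.4
```

```bash
python3 -c "
from h import *
plan(.4885,-.184,.096,-67.8)"
```

```text
t 3.2 rot [-0.0001  0.0001 -0.0015] d [ 0.0008 -0.0002  0.0075] F [-1.7  1.7  5.4] w 0.0146 q [-0.36  0.37 -0.16  1.04 -0.    2.39]
```

Now I press down.

Scaled: 0.008 m is 0.16, 0.004 m is 0.08.

Emit:
jog_arm(rows={"deltas": [[0,0,0,0,0,0.08,0],[0,0,0,0,0,0.16,0],[0,0,0,0,0,0.16,0],[0,0,0,0,0,0.16,0]]})

```text
clock: 3.7
eef_pos: [0.488, -0.1845, 0.0969]
tool_rot: [0.981, 0.192, 0.0, 0.0]
ft_force: [-5.2, 3.2, 15.0]
grip_width: 0.0145
grasp_force: 61.6
```

```bash
python3 -c "
from h import *
plan(.4885,-.184,.096,-67.8)"
```

```text
t 3.7 rot [ 0.0006 -0.0006 -0.0015] d [ 0.0007 -0.0003  0.0009] F [-5.2  3.2 15. ] w 0.0145 q [-0.36  0.38 -0.17  1.02 -0.    2.39]
```

Scaled: 0.001 m is 0.02, -0.89 rad is -8.9.

Emit:
jog_arm(rows={"deltas": [[0,0,-1,0,0,0.02,0],[0,0,-2.5,0,0,0.02,0],[0,0,-4,0,0,0.02,0],[0,0,-5.5,0,0,0.02,0],[0,0,-7,0,0,0.02,0],[0,0,-8,0,0,0.02,0],[0,0,-8.9,0,0,0.02,0],[0,0,-8.9,0,0,0.02,0],[0,0,-8.9,0,0,0.02,0]]})

```text
clock: 4.82
eef_pos: [0.4899, -0.1857, 0.0968]
tool_rot: [0.803, 0.595, 0.001, 0.003]
ft_force: [-2.7, -0.1, 14.3]
grip_width: 0.0146
grasp_force: 61.6
```

```bash
python3 -c "
from h import *
plan(.4885,-.184,.20,-16.8);print(bot.get_obs()['ft_torque'])"
```

```text
t 4.83 rot [ 0.0055  0.0013 -0.0019] d [ 0.0011 -0.0013 -0.1032] F [-2.7 -0.1 14.3] w 0.0146 q [-0.36  0.38 -0.17  1.02 -0.    1.5 ]
[0.20600997 0.52763634 0.06789704]
```

Turned fully with little torque, so I lift it slowly, then continue if it's free.

Emit:
jog_arm(rows={"deltas": [[0,0,0,0,0,-0.2,0],[0,0,0,0,0,-0.4,0],[0,0,0,0,0,-0.6,0],[0,0,0,0,0,-1,0],[0,0,0,0,0,-2,0],[0,0,0,0,0,-2,0],[0,0,0,0,0,-2,0]]})

```text
clock: 5.7
eef_pos: [0.4872, -0.1844, 0.1935]
tool_rot: [0.803, 0.596, -0.001, -0.001]
ft_force: [0.3, -0.2, -0.5]
grip_width: 0.0148
grasp_force: 59.6
```

Run:
```python
from h import *
plan(.480,.222,.16,6)
plan(.480,.222,.16,96)
A=cams.camera("scene")
cv2.imwrite("pics/l1.png",cv2.resize(A[60:240,140:380,::-1],(800,600)))
```

```text
t 5.7 rot [-0.002   0.     -0.3997] d [ 0.3868 -0.1249  0.0336] F [ 0.3 -0.2 -0.5] w 0.0148 q [-0.36  0.3  -0.01  1.26 -0.    1.5 ]
t 5.7 rot [-1.7000e-03 -1.7000e-03 -1.9705e+00] d [ 0.3868 -0.1249  0.0336] F [ 0.3 -0.2 -0.5] w 0.0148 q [-0.36  0.3  -0.01  1.26 -0.    1.5 ]
```

View pics/l1.png

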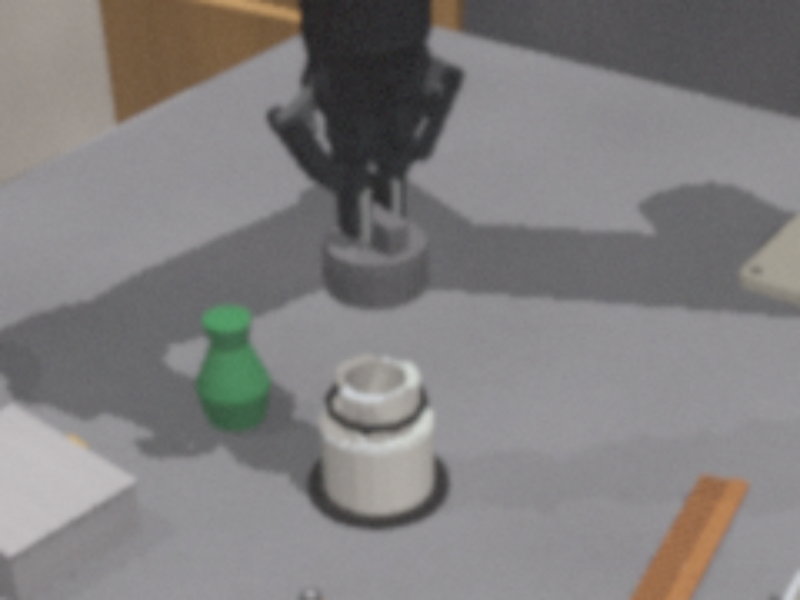

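The cap is off and hanging level, and the jar is open with its mouth at (376,375) in the crop. I carry the cap to the tray.

Emit:
jog_arm(rows={"deltas": [[0,0,-4,7.74,-2.5,0.68,0],[0,0,-4,7.74,-2.5,0.68,0],[0,0,-4,7.74,-2.5,0.68,0],[0,0,-4,7.74,-2.5,0.68,0],[0,0,-4,7.74,-2.5,0.68,0],[0,0,-4,7.74,-2.5,0.68,0],[0,0,-4,7.74,-2.5,0.68,0],[0,0,-4,7.74,-2.5,0.68,0],[0,0,-4,7.74,-2.5,0.68,0]]})

```text
clock: 6.88
eef_pos: [0.4798, 0.2211, 0.1586]
tool_rot: [0.669, 0.743, -0.002, -0.0]
ft_force: [-0.5, -0.1, -0.7]
grip_width: 0.0146
grasp_force: 59.6
```

Run:
```python
from h import *
plan(.480,.222,.042,6)
A=cams.camera("scene")
cv2.imwrite("pics/l2.png",cv2.resize(A[140:380,280:520,::-1],(600,600)))
```

```text
t 6.88 rot [-0.0034  0.0018  0.0004] d [0.0011 0.0007 0.1166] F [-0.5 -0.1 -0.7] w 0.0146 q [ 0.43  0.34 -0.05  1.18 -0.    1.9 ]
```

View pics/l2.png

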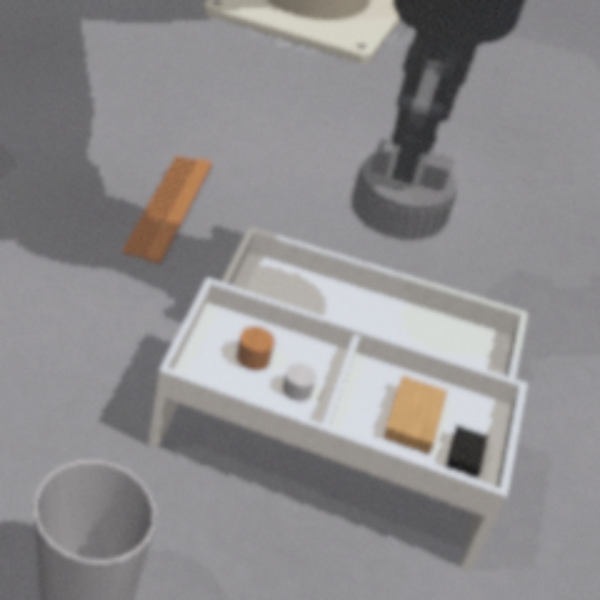

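The cap at (405,195) hangs above the tray, whose near wall runs from (250,235) to (525,315). I lower it.

Scaled: 0.1205 m is 2.41, 0.119 m is 2.38, -0.003 rad is -0.03.

Emit:
jog_arm(rows={"deltas": [[-0.03,0.02,0,0.02,0.02,1,0],[-0.03,0.02,0,0.02,0.02,1.8,0],[-0.03,0.02,0,0.02,0.02,2.24,0],[-0.03,0.02,0,0.02,0.02,2.34,0],[-0.03,0.02,0,0.02,0.02,2.38,0],[-0.03,0.02,0,0.02,0.02,2.41,0],[-0.03,0.02,0,0.02,0.02,2.41,0]]})

```text
clock: 7.8
eef_pos: [0.4823, 0.2232, 0.0403]
tool_rot: [0.669, 0.743, 0.002, 0.001]
ft_force: [-0.2, -0.2, -0.3]
grip_width: 0.0148
grasp_force: 59.6
```

```bash
python3 -c "
from h import *
plan(.480,.222,.038,6)"
```

```text
t 7.8 rot [ 0.0043 -0.0023  0.0001] d [-0.0009 -0.0025  0.0023] F [-0.2 -0.2 -0.3] w 0.0148 q [ 0.43  0.46 -0.21  0.89  0.    1.9 ]
```

Emit:
jog_arm(rows={"deltas": [[0.03,-0.02,0,0,0,0.02,0],[0.03,-0.02,0,0,0,0.04,0],[0.03,-0.02,0,0,0,0.06,0],[0.03,-0.02,0,0,0,0.06,0]]})

```text
clock: 8.3
eef_pos: [0.4818, 0.2232, 0.0375]
tool_rot: [0.669, 0.743, 0.0, 0.0]
ft_force: [-3.0, -0.3, 7.7]
grip_width: 0.0147
grasp_force: 60.6
```

```bash
python3 -c "
from h import *
plan(.480,.222,.038,6)"
```

```text
t 8.3 rot [ 0.0004 -0.0001  0.0005] d [-0.001  -0.0019 -0.0005] F [-3.  -0.3  7.7] w 0.0147 q [ 0.43  0.46 -0.21  0.89  0.    1.9 ]
```

Contact (7.7 N). I release and rise.

Scaled: -0.16 m is -3.2, -0.11 m is -2.2.

Emit:
jog_arm(rows={"deltas": [[0,0,0,0,0,-0.02,0.04],[0,0,0,0,0,-0.02,0.04],[0,0,0,0,0,-0.02,0.04],[0,0,0,0,0,-1,0.04],[0,0,0,0,0,-2.2,0.04],[0,0,0,0,0,-3.2,0.04],[0,0,0,0,0,-3.2,0.04],[0,0,0,0,0,-3.2,0.04]]})

```text
clock: 9.3
eef_pos: [0.4814, 0.2229, 0.1958]
tool_rot: [0.669, 0.743, -0.001, -0.0]
ft_force: [-0.3, 0.1, -0.6]
grip_width: 0.0402
grasp_force: 0.0
```

Run:
```python
from h import *
for a in(-30,0,30,60,90):plan(.6506,-.1165,.12,a)
o=bot.get_obs();print(o["eef_pos"])
A=cams.camera("scene")
cv2.imwrite("pics/l3.png",cv2.resize(A[140:380,280:520,::-1],(600,600)))
```

```text
t 9.3 rot [-0.0009  0.0008  0.6286] d [-0.3552  0.1328  0.0759] F [-0.3  0.1 -0.6] w 0.0402 q [ 0.43  0.32  0.02  1.27 -0.    1.9 ]
t 9.3 rot [-0.001   0.0005  0.105 ] d [-0.3552  0.1328  0.0759] F [-0.3  0.1 -0.6] w 0.0402 q [ 0.43  0.32  0.02  1.27 -0.    1.9 ]
t 9.3 rot [-1.100e-03  2.000e-04 -4.186e-01] d [-0.3552  0.1328  0.0759] F [-0.3  0.1 -0.6] w 0.0402 q [ 0.43  0.32  0.02  1.27 -0.    1.9 ]
t 9.3 rot [-1.200e-03 -1.000e-04 -9.422e-01] d [-0.3552  0.1328  0.0759] F [-0.3  0.1 -0.6] w 0.0402 q [ 0.43  0.32  0.02  1.27 -0.    1.9 ]
t 9.3 rot [-1.2000e-03 -4.0000e-04 -1.4658e+00] d [-0.3552  0.1328  0.0759] F [-0.3  0.1 -0.6] w 0.0402 q [ 0.43  0.32  0.02  1.27 -0.    1.9 ]
[0.48141522 0.22287897 0.19583463]
```

View pics/l3.png

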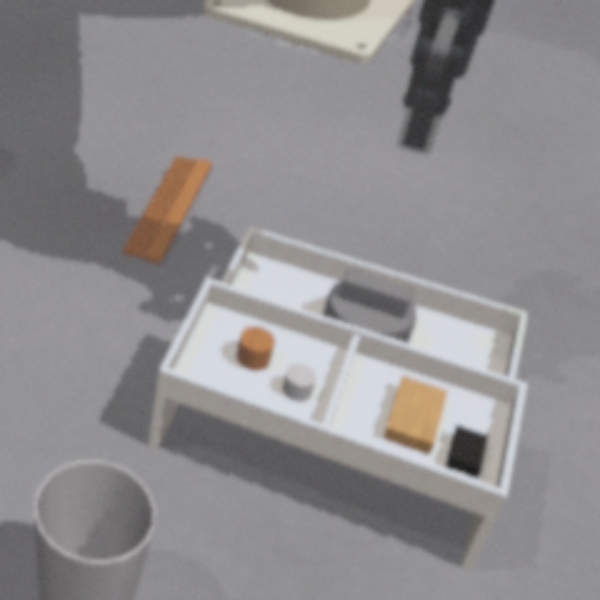

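The cap lies flat, bar up, in the lower tray at (370,302). Next, the cell, with the closing axis across the direction to the flashlight.

Scaled: -0.355 m is -7.1, 0.133 m is 2.66, 0.978 rad is 9.78.

Emit:
jog_arm(rows={"deltas": [[-0.01,0,9.78,-7.1,2.66,1.52,0.05],[-0.01,0,9.78,-7.1,2.66,1.52,0.05],[-0.01,0,9.78,-7.1,2.66,1.52,0.05],[-0.01,0,9.78,-7.1,2.66,1.52,0.05],[-0.01,0,9.78,-7.1,2.66,1.52,0.05],[-0.01,0,9.78,-7.1,2.66,1.52,0.05],[-0.01,0,9.78,-7.1,2.66,1.52,0.05],[-0.01,0,9.78,-7.1,2.66,1.52,0.05],[-0.01,0,9.78,-7.1,2.66,1.52,0.05]]})

```text
clock: 10.48
eef_pos: [0.6504, -0.1144, 0.12]
tool_rot: [0.939, 0.343, -0.0, -0.0]
ft_force: [-0.2, -0.4, -0.2]
grip_width: 0.0495
grasp_force: 0.0
```

```bash
python3 -c "
from h import *
plan(.6506,-.1165,.028,-50)"
```

```text
t 10.47 rot [-0.0008  0.0007  0.0015] d [-0.0011  0.0018  0.092 ] F [-0.2 -0.4 -0.2] w 0.0495 q [-0.17  0.62  0.3   1.25 -0.    2.27]
```

Emit:
jog_arm(rows={"deltas": [[0,0,0,-0.01,0.02,0.4,0.05],[0,0,0,-0.01,0.02,1.2,0.05],[0,0,0,-0.01,0.02,1.6,0.05],[0,0,0,-0.01,0.02,1.82,0.05],[0,0,0,-0.01,0.02,1.82,0.05]]})

```text
clock: 11.1
eef_pos: [0.6511, -0.116, 0.0294]
tool_rot: [0.939, 0.343, -0.0, 0.0]
ft_force: [0.2, -0.2, 1.0]
grip_width: 0.0501
grasp_force: 0.0
```

Run:
```python
from h import *
plan(.6506,-.1165,.028,-50)
A=cams.camera("scene");B=cams.camera("top")
m=np.hstack([cv2.resize(B[150:230,280:360,::-1],(400,400)),cv2.resize(A[192:272,195:275,::-1],(400,400))])
cv2.imwrite("pics/g2.png",cv2.convertScaleAbs(m,alpha=1.4))
```

```text
t 11.1 rot [0.0002 0.0005 0.0013] d [-0.0007  0.0001  0.0014] F [ 0.2 -0.2  1. ] w 0.0501 q [-0.18  0.7   0.18  1.06 -0.    2.27]
```

View pics/g2.png

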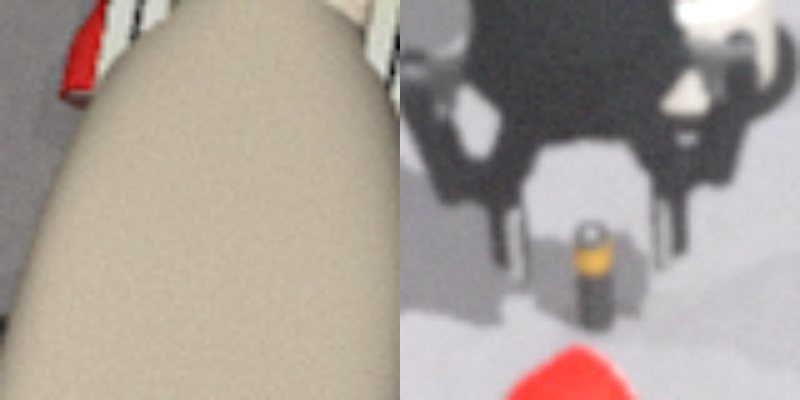

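The cell at (593,250) is centred between the fingers (520 and 657). I close and lift.

Scaled: -0.14 m is -2.8, -0.1 m is -2.

Emit:
jog_arm(rows={"deltas": [[0,0,0,0,0,0.02,0],[0,0,0,0,0,0.02,0],[0,0,0,0,0,0.02,0],[0,0,0,0,0,0.02,0],[0,0,0,0,0,-0.8,0],[0,0,0,0,0,-2,0],[0,0,0,0,0,-2.8,0],[0,0,0,0,0,-2.8,0],[0,0,0,0,0,-2.8,0]]})

```text
clock: 12.32
eef_pos: [0.6508, -0.1171, 0.1683]
tool_rot: [0.94, 0.342, -0.001, -0.0]
ft_force: [-0.1, 0.3, -0.7]
grip_width: 0.0124
grasp_force: 58.5
```

```bash
python3 -c "
from h import *
plan(.4885,-.184,.165,-50)"
```

```text
t 12.32 rot [-0.0005  0.0012 -0.0004] d [-0.1673 -0.053   0.0035] F [-0.1  0.3 -0.7] w 0.0124 q [-0.18  0.6   0.38  1.36 -0.    2.27]
```

Scaled: -0.167 m is -3.34, -0.15 m is -3, 0.001 rad is 0.01.

Emit:
jog_arm(rows={"deltas": [[0,0.01,0,-1.2,-0.38,0.06,0],[0,0.01,0,-2.2,-0.7,0.06,0],[0,0.01,0,-3,-0.94,0.06,0],[0,0.01,0,-3.34,-1.06,0.06,0],[0,0.01,0,-3.34,-1.06,0.06,0],[0,0.01,0,-3.34,-1.06,0.06,0]]})

```text
clock: 13.08
eef_pos: [0.4896, -0.1835, 0.1654]
tool_rot: [0.94, 0.342, 0.0, -0.0]
ft_force: [0.5, -0.4, -0.9]
grip_width: 0.0119
grasp_force: 58.6
```

Run:
```python
from h import *
plan(.4883,-.184,.094,-50)
o=bot.get_obs();print(o["eef_pos"])
A=cams.camera("scene")
m=cv2.resize(A[110:230,193:313,::-1],(600,600))
cv2.imwrite("pics/g3.png",cv2.convertScaleAbs(m,alpha=1.2))
```

```text
t 13.07 rot [-0.0005 -0.0005 -0.0001] d [-0.0013 -0.0004  0.0714] F [ 0.5 -0.4 -0.9] w 0.0119 q [-0.36  0.32 -0.06  1.19  0.    2.08]
[ 0.48959701 -0.18350867  0.16537427]
```

View pics/g3.png

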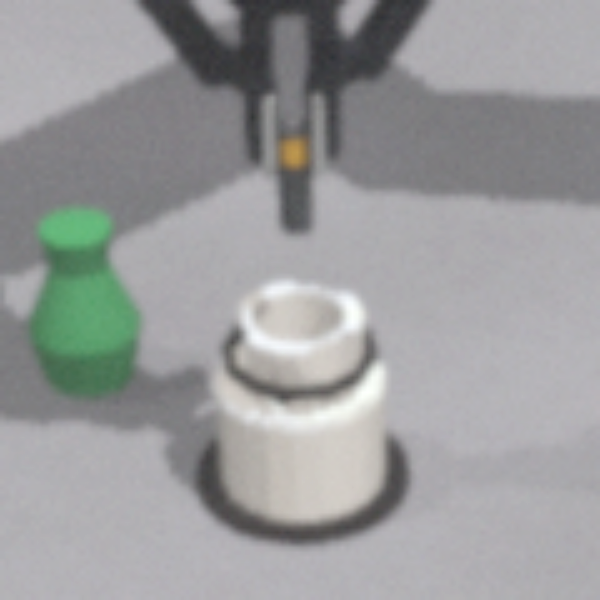

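The cell hangs straight at (296,190) above the mouth, which is centred at about (303,318). I check the mouth centre numerically.

Run:
```python
from h import *
print(onz("scene",(193+303/5-.4,110+318/5-.4),.09),onz("scene",(193+296/5-.4,110+227/5-.4),.137))
```

```text
[ 0.4901 -0.1816  0.09  ] [ 0.4913 -0.1831  0.137 ]
```

Scaled: 0.071 m is 1.42, 0.065 m is 1.3.

Emit:
jog_arm(rows={"deltas": [[0,0,0,-0.01,0,0.6,0],[0,0,0,-0.01,0,1,0],[0,0,0,-0.01,0,1.3,0],[0,0,0,-0.01,0,1.42,0],[0,0,0,-0.01,0,1.42,0]]})

```text
clock: 13.75
eef_pos: [0.4893, -0.184, 0.0952]
tool_rot: [0.94, 0.342, 0.0, 0.0]
ft_force: [0.3, -0.0, -0.1]
grip_width: 0.0119
grasp_force: 58.6
```

```bash
python3 -c "
from h import *
plan(.4883,-.184,.093,-50)"
```

```text
t 13.75 rot [ 0.0005 -0.0008  0.    ] d [-0.0008 -0.0006  0.0022] F [ 0.3 -0.  -0.1] w 0.0119 q [-0.36  0.38 -0.17  1.02  0.    2.08]
```

Cell is about 25 mm into the mouth with no contact. I release it and retreat.

Emit:
jog_arm(rows={"deltas": [[0,0,0,0,0,0.02,0],[0,0,0,0,0,0.02,0.045],[0,0,0,0,0,0.02,0.045],[0,0,0,0,0,0.02,0.045],[0,0,0,0,0,0.02,0.045],[0,0,0,0,0,-1,0.045],[0,0,0,0,0,-2,0.045],[0,0,0,0,0,-2.6,0.045],[0,0,0,0,0,-2.6,0.045]]})

```text
clock: 14.88
eef_pos: [0.4907, -0.1848, 0.2284]
tool_rot: [0.94, 0.342, 0.003, 0.002]
ft_force: [0.3, -0.6, -0.6]
grip_width: 0.0451
grasp_force: 0.0
```

```bash
python3 -c "
from h import *
plan(.32,.05,.25,-50)"
```

```text
t 14.88 rot [ 0.0065 -0.0042 -0.0004] d [ 0.0202 -0.2894 -0.0234] F [ 0.3 -0.6 -0.6] w 0.0451 q [-0.36  0.28  0.06  1.33  0.    2.08]
```

Scaled: -0.289 m is -5.78, -0.24 m is -4.8.

Emit:
jog_arm(rows={"deltas": [[0,0,0,0.4,-1.2,-0.46,0.045],[0,0,0,0.4,-2.4,-0.46,0.045],[0,0,0,0.4,-3.6,-0.46,0.045],[0,0,0,0.4,-4.8,-0.46,0.045],[0,0,0,0.4,-5.78,-0.46,0.045],[0,0,0,0.4,-5.78,-0.46,0.045],[0,0,0,0.4,-5.78,-0.46,0.045],[0,0,0,0.4,-5.78,-0.46,0.045]]})

```text
clock: 15.88
eef_pos: [0.319, 0.0495, 0.2477]
tool_rot: [0.94, 0.341, 0.0, 0.0]
ft_force: [0.7, 0.4, 1.1]
grip_width: 0.0455
grasp_force: 0.0
```

Run:
```python
from h import *
A=cams.camera("scene");B=cams.camera("top")
c=lambda i,v,u,h,w,s:cv2.resize(i[v:v+h,u:u+w,::-1],s,interpolation=cv2.INTER_CUBIC)
m=np.vstack([np.hstack([c(B,232,315,60,80,(400,300)),c(A,150,213,60,80,(400,300))]),np.hstack([c(B,0,0,420,560,(400,300)),c(A,0,0,420,560,(400,300))])])
cv2.imwrite("pics/end.png",cv2.convertScaleAbs(m,alpha=1.4))
```

```text
(no output)
```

View pics/end.png

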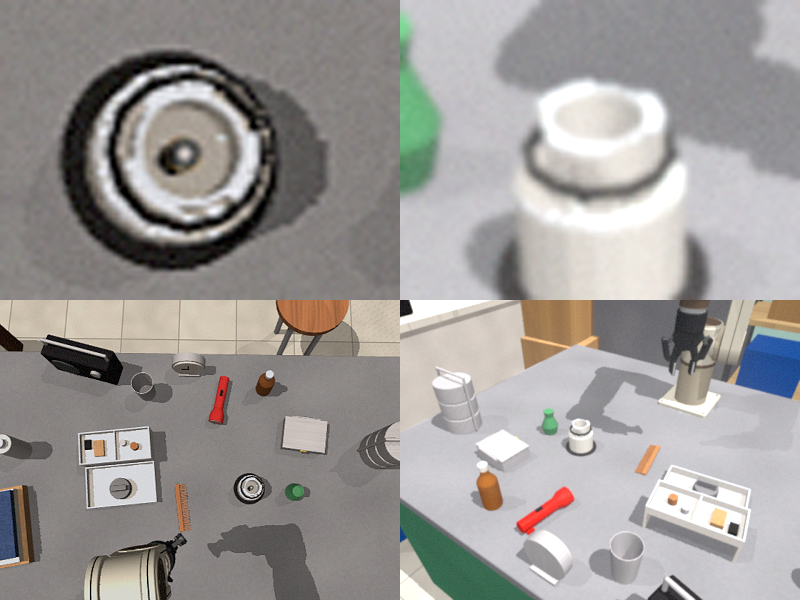

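The cell is inside the open jar at (178,155), the cap lies in the lower tray at (121,488), and the bystanders have not moved.

```bash
python3 -c "
from workcell import bot, cams
print(bot.job_done())"
```

```text
the job is handed in; nothing more can be done
None
```

The job is handed in at about 16 s: the cap lies flat, bar side up, in the lower front tray, the cell is in the open jar (released about 25 mm into the mouth, so it dropped the rest of the way), and the last pictures show no bystander moved.

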